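# Shut the bread box and hook its latch

### The job

The bread box on the breakfast table has been left open. Push its lid down until it is fully shut, and then swing the latch arm at its front round across the lid until its hook is fully home against the stud. Leave the breakfast things around the box where they stand.

Things in the scene. Friction and masses are not known exactly. Their poses are not given: they have to be found in the camera images.
- bin: Wooden bread box, fixed to the table: 190 mm (its x) by 280 mm (its y), 120 mm high, walls 10 mm, open on top, buns inside. Origin: centre of its underside, on the table; z up. Its lid is hinged along the rim on its +x side; its front is the -x side and carries the latch. +y runs along the box.
- bin_lid (a joint): The box's wooden lid (190 x 280 mm, 12 mm thick) on a stiff hinge that stays where it is left. 0 = shut flat on the rim, pi/2 = standing upright; limit 1.75. Shut, its top face is 132 mm above the table.
- lid_hinge (a point): Middle of the lid's hinge line, at the underside of the lid: in the box's frame x +95, y 0, z 120 mm. The hinge line runs along the box's y.
- lid_edge (a point): Middle of the lid's free edge, on its outer (top) face, 190 mm from the hinge line; it moves with the lid.
- latch (a joint): The latch: flat steel arm, 16 mm wide, 130 mm from pivot to end, that swings level on a bracket at the box's front and stays where left. 0 = fully home: it points along the box's +x across the shut lid, its hook round the stud. Positive values swing it towards the box's +y, anticlockwise from above; clear of the lid from about 1.4; limit 2.6. Underside 138 mm, top 148 mm above the table.
- latch_pivot (a point): On the latch's pivot axis, at the height of the arm's top: in the box's frame x -120, y -50, z 148 mm.
- latch_peg (a point): Top centre of the upright round steel peg on the latch arm, the thing to push: 16 mm thick, 34 mm tall above the arm, 75 mm from the pivot axis; top 182 mm above the table.
- stud (a point): Top centre of the catch: a steel stud, 10 mm thick with an 18 mm head, standing 25 mm out of the lid's outer face, 110 mm from the hinge line and 64 mm from the middle of the lid to the box's -y side; it moves with the lid. With the latch home it touches the arm's -y flank, 105 mm along the arm.
- mug: Bystander, loose: cream cup with a handle, 90 mm across, 85 mm tall. Origin: centre of the underside.
- bowl: Bystander, loose: cream bowl, 120 mm across, 60 mm tall. Origin: centre of the underside.
- jam: Bystander, loose: glass jam jar, 68 mm across, 90 mm tall. Origin: centre of the underside.
- mill: Bystander, loose: dark wooden pepper mill, 54 mm across, 140 mm tall. Origin: centre of the underside.
- tumbler: Bystander, loose: pink tumbler, 72 mm across, 110 mm tall. Origin: centre of the underside.
- spoon: Bystander, loose: spoon lying flat, 160 mm long. Origin: its bowl's and handle's middle, underside.

How it is judged (in metres and radians):
On the way, in this order (a step that is already met when the one before it is completed fails the run):
1. the lid is shut while the latch arm is still swung clear of it (value of joint bin_lid below 0.035 rad and value of joint latch above 1.2 rad), for 0.2 s.
2. with the lid shut, the latch is home against the stud (value of joint bin_lid below 0.035 rad and value of joint latch below 0.05 rad), for 0.2 s.
At the end, for the whole second after the job is handed in: The lid is shut (within 0.035 rad, about 7 mm at its free edge), the latch is home (within 0.05 rad, about 5 mm at the stud), both at rest, and every bystander is within 40 mm of where it started (all of step 2 and velocity of joint latch between -0.05 and 0.05 rad/s and velocity of joint bin_lid between -0.05 and 0.05 rad/s and distance of each of mug, bowl, jam, mill, tumbler, spoon from where it was at the start of the episode below 0.04 m); the robot touches nothing.
It fails at once if a bystander is shoved 40 mm or more, or knocked away (distance of any of mug, bowl, jam, mill, tumbler, spoon from where it was at the start of the episode above 0.04 m).
It also fails if it takes over 51 s, if anything falls off the work surface, if the arm or the gripper's body presses on something with over 40 N, if the wrist force passes 120 N, or if a joint passes its speed limit or range.

### The arm

A 6-joint arm with a two-finger parallel gripper is mounted at the origin on the work surface. World frame = base frame: x ahead of the robot, y to its left, z up, the work surface at z = 0. Lengths are in m, angles in degrees, forces in N, time in s.
With the tool pointing down it reaches from about 0.4 to 0.825 m from the base axis. Payload 7 kg.
Tool frame: the origin (TCP) lies midway between the tips of the shut fingers; the grasp point (between the pads) lies 19 mm behind it (r.grip_depth is the distance from the TCP to the grasp point, in m); z points along the fingers, y is the line along which they close (so a half turn about z gives the same grasp; the last joint's range is limited). The gripper opens to 88 mm and grips with 3 to 60 N. Pads are 19 mm wide; open, the fingers measure 130 mm over their backs; the gripper's body (78 mm by 193 mm) begins 47 mm behind the grasp point.
Start: joints at [85.892, 20.546, 0.682, 0, -70.136, -16.507], TCP at [0.238, 0.632, 0.227] pointing down, gripper open.
Joint ranges: [-176.03, 176.03], [-82.01, 121.73], [-58.28, 71.71], [-173.87, 95.51], [-174.79, -0.11], [-173.66, 173.66]. Speed limits (degrees/s): [136.94, 136.94, 172.46, 180, 180, 180].

### API

Orientations are given as [roll, pitch, yaw] about the fixed x, y, z axes, in that order (R = Rz(yaw) Ry(pitch) Rx(roll)).
In Python, from plant import r, capture, close_job, search_frame, outline_of gives the robot as it stands.
- The arm moves only by the shell command python3 -m creep 'ROWS' [FORCE]. ROWS is JSON, a list of rows, each a list of 7 numbers: the finger opening in mm, from 0 to 87.6, then the shift along the world's x, y, z in units of 25 mm (1.0 is 25 mm), then the turn, a rotation vector about the world's x, y, z in degrees. In form: [[hand, x, y, z, ax, ay, az], ...]. A call has 1 to 8 rows; each row shifts and turns the commanded pose from where the row before left it; what a row does not reach is not made up. A row lasts 1/12 s, in which the tool goes at most 41.7 mm and 7.16 degrees, less where a joint would pass 70% of its speed; a pose out of reach is approached as far as the arm can. A call is refused whole if a number of a shift passes 1 or a number of a turn 7.16, either way. A call with a gripper value outside its range is refused whole. The fingers move at their own pace and stop on an object; FORCE is the grip in N (left out, the last holds). Time passes only in rows, so rows that do not move let the fingers close. It gives the time, the measured TCP pose, the force, the opening and the grip force at its end, in the units of the state.
- r.get_state(): the state, without advancing time (a new reading comes with each control period).
- capture(name): name is "side" or "top"; returns a dict with "frame" (480x640x3 uint8, red, green, blue), "K" (3x3 intrinsics, pixels), "origin" and "rotation" of the camera in the world. Camera axes: x right, y down, z forward; pixel columns grow to the right and rows downward; lengths in m; the calibration is good to about 2 mm. A picture is of the moment at which its call begins. There is no depth.
- close_job(): hands the job in; it is judged then, once.
Trained networks look in a picture, given as the dict that the camera call returned (one of the last four; its "shot" number tells which), for a name from the list of things; names that differ only in an ending like _2 or _b are one class to them, and where a whole thing is asked for, a point or a joint stands for the part that bears it (a point fixed in the world has none). Each returns a list of dicts, best first, with "conf" (0 to 1); they miss things now and then, are a little off and sometimes report something else, mostly with a low value. They report only what shows in the picture. A call takes as long as a camera call.
- search_frame(picture, target): "bbox" ([left, top, right, bottom] in pixels, round what is visible of it).
- outline_of(picture, target): "region" (480x640 bool, what is visible of it) and "bbox" ([left, top, right, bottom] in pixels, round what is visible of it).
The state is a dict: "time_s": time; "joints": joint angles; "qd": joint speeds; "joint_torque": joint torques, N m; "tcp_pos": TCP position; "eef_rot": TCP orientation; "contact_force": force on the tool from outside, world axes, zero at the start; "moment": the same for the moment, N m; "gripper_width": finger opening in m; "gripper_force": force on a finger pad.
Only numpy, scipy, OpenCV 4.12 (cv2) and the standard library are available. Lean on these libraries where they do the work, as an engineer would, in place of code of your own. Each camera call takes 0.05 s, during which the arm holds its last target. There are 200 camera calls.

## Working session

There is one attempt and no reset: what is moved stays moved. The work goes in short steps, Python scripts to look and compute and a shell command to move; the robot and the scene stay as the last step left them, time stands still between calls to the robot, and variables do not carry over. Pictures are saved under pics/ and viewed, at most 10 in all, crops included, and the job is handed in when it is done.

```bash
mkdir -p pics; ls; cat > snap.py <<'E'
import cv2,sys,numpy as np
from plant import r,capture,search_frame,outline_of
E
python3 - <<'E'
from snap import *
s=r.get_state();print(s['time_s'],s['tcp_pos'],s['eef_rot'],s['gripper_width'])
for n in("side","top"):
    p=capture(n);cv2.imwrite(f'pics/{n}0.png',p['frame'][:,:,::-1]);print(n,p['K'].tolist(),np.round(p['origin'],3),np.round(p['rotation'],3).tolist())
    for t in("bin","bin_lid","lid_edge","lid_hinge","latch","latch_pivot","latch_peg","stud","mug","bowl","jam","mill","tumbler","spoon"):
        print(t,[(np.round(d['bbox']).tolist(),round(d['conf'],2)) for d in search_frame(p,t)[:2]])
E
```

```text
pics
0.0 [0.23752459 0.63130693 0.22562893] [ 1.79906239e+02 -8.68792120e-03 -2.06220610e+01] 0.08793622378261282
side [[484.453326751937, 0.0, 310.9819944072735], [0.0, 484.453326751937, 234.4352635642152], [0.0, 0.0, 1.0]] [ 0.172 -0.436  0.859] [-142.433, 0.175, -38.32]
bin [([202.0, 99.0, 389.0, 324.0], 0.69)]
bin_lid []
lid_edge [([202.0, 97.0, 346.0, 222.0], 0.9)]
lid_hinge [([201.0, 96.0, 347.0, 218.0], 0.79)]
latch [([301.0, 245.0, 366.0, 290.0], 0.87)]
latch_pivot [([299.0, 242.0, 371.0, 292.0], 0.61)]
latch_peg [([296.0, 239.0, 369.0, 293.0], 0.85), ([204.0, 96.0, 343.0, 225.0], 0.33)]
stud [([203.0, 99.0, 344.0, 222.0], 0.61)]
mug [([307.0, 364.0, 364.0, 440.0], 0.8)]
bowl []
jam [([377.0, 255.0, 417.0, 304.0], 0.84)]
mill [([411.0, 277.0, 448.0, 335.0], 0.93)]
tumbler [([181.0, 173.0, 217.0, 227.0], 0.87)]
spoon [([362.0, 345.0, 431.0, 413.0], 0.63)]
top [[459.1191280246989, 0.0, 318.44100684167717], [0.0, 459.1191280246989, 239.81022543387942], [0.0, 0.0, 1.0]] [0.451 0.002 1.141] [-174.479, 1.386, -91.758]
bin [([250.0, 168.0, 379.0, 319.0], 0.63)]
bin_lid [([252.0, 167.0, 271.0, 318.0], 0.79)]
lid_edge [([250.0, 165.0, 271.0, 320.0], 0.96)]
lid_hinge [([250.0, 167.0, 268.0, 320.0], 0.98)]
latch [([358.0, 222.0, 377.0, 293.0], 0.79)]
latch_pivot [([355.0, 225.0, 377.0, 290.0], 0.97)]
latch_peg [([358.0, 228.0, 379.0, 287.0], 0.55)]
stud [([250.0, 169.0, 271.0, 320.0], 0.84)]
mug [([414.0, 295.0, 458.0, 342.0], 0.79)]
bowl [([196.0, 215.0, 248.0, 265.0], 0.77), ([250.0, 169.0, 270.0, 321.0], 0.21)]
jam [([368.0, 194.0, 399.0, 227.0], 0.55)]
mill [([404.0, 196.0, 434.0, 220.0], 0.95), ([248.0, 168.0, 272.0, 322.0], 0.27)]
tumbler [([196.0, 290.0, 231.0, 322.0], 0.9)]
spoon [([436.0, 233.0, 457.0, 297.0], 0.66)]
```

View pics/side0.png

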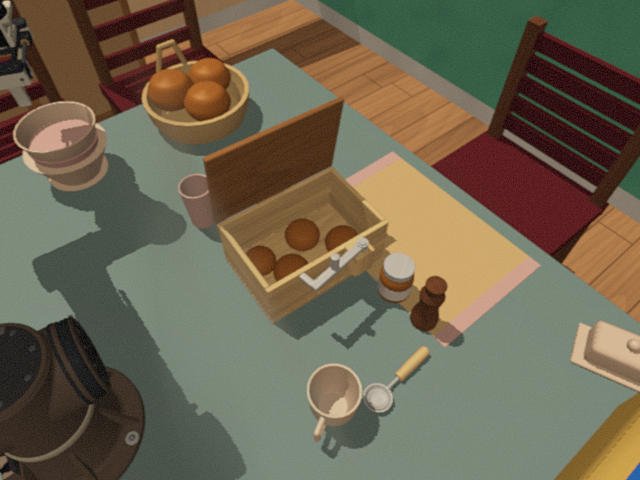

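View pics/top0.png

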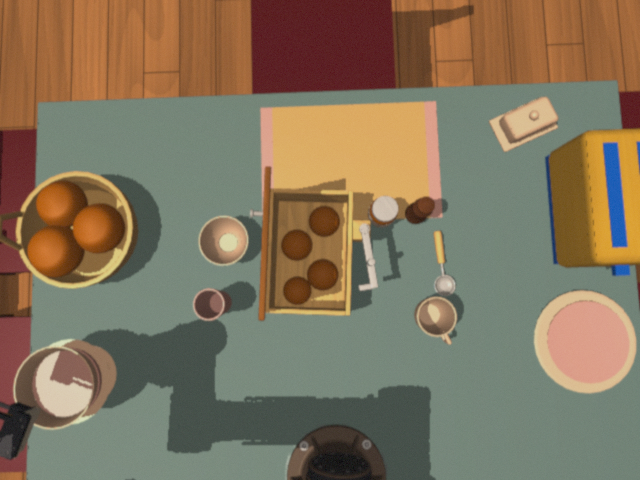

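The side view shows the open lid with its free edge from (207,158) to (342,102), the rim front corners near (266,293) and (385,222), and the latch from (363,243) to (308,283). The top view shows the lid on the left (hinge on world +y), the box front facing -y, the latch pivot at about (365,230), and the arm pointing towards the robot. Next I'll zoom in to pick pixels more precisely.

```bash
python3 - <<'E'
import cv2,numpy as np
a=cv2.imread('pics/top0.png')[160:330,245:395];b=cv2.imread('pics/side0.png')[90:320,195:395]
a=cv2.resize(a,None,fx=2.6,fy=2.6,interpolation=2);b=cv2.resize(b,None,fx=2,fy=2,interpolation=2)
o=np.zeros((470,800,3),np.uint8);o[:a.shape[0],:a.shape[1]]=a;o[:b.shape[0],400:400+b.shape[1]]=b
cv2.imwrite('pics/z.png',o)
E
```

```text
(no output)
```

View pics/z.png

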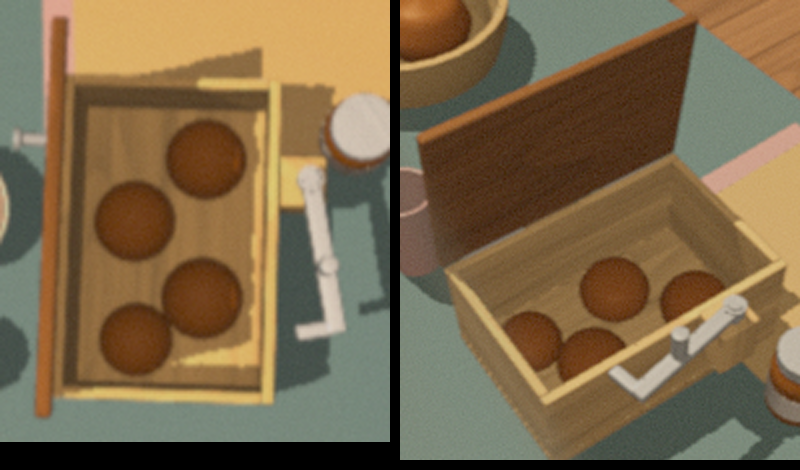

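The top crop shows the front rim corners at (280,82) and (273,402), the latch pivot at (312,180) and the peg at (328,265). The side crop shows the rim corners at (545,402), (784,265), (675,157) and (450,268), with the peg top at (681,335). I'll fit the pose from these.

```bash
cat > geo.py <<'E'
import numpy as np
from snap import *
from scipy.spatial.transform import Rotation as R
from scipy.optimize import least_squares
def rot(p):
    q=np.asarray(p['rotation'],float); return q if q.shape==(3,3) else R.from_euler('xyz',q,degrees=True).as_matrix()
def proj(p,X):
    c=(np.atleast_2d(X)-p['origin'])@rot(p); u=c@np.asarray(p['K']).T; return u[:,:2]/u[:,2:]
def back(p,uv,z):
    d=rot(p)@np.linalg.solve(p['K'],[uv[0],uv[1],1]); o=np.asarray(p['origin']); return o+d*(z-o[2])/d[2]
def box(b,X):
    c,s=np.cos(b[2]),np.sin(b[2]); X=np.atleast_2d(X); return np.c_[b[0]+c*X[:,0]-s*X[:,1],b[1]+s*X[:,0]+c*X[:,1],X[:,2]]
def lidpt(t,d,y,h): # d from hinge, h above underside
    return [.095-d*np.cos(t)+h*np.sin(t),y,.12+d*np.sin(t)+h*np.cos(t)]
def latpt(t,d,z): return [-.12+d*np.cos(t),-.05+d*np.sin(t),z]
E
python3 - <<'E'
from geo import *
S,T=capture('side'),capture('top')
rim=[[-.095,-.14,.12],[-.095,.14,.12],[.095,-.14,.12],[.095,.14,.12]]
ob=[(T,rim[0],(352.7,191.5)),(T,rim[1],(350,314.6)),(S,rim[1],(267.5,291)),(S,rim[0],(387,222.5)),(S,rim[2],(332.5,168.5)),(S,rim[3],(220,224))]
f=lambda v:np.concatenate([proj(p,box(v[:3],X))[0]-u for p,X,u in ob]+
 [proj(p,box(v[:3],lidpt(v[3],.19,y,h)))[0]-u for p,y,h,u in [(T,-.14,0,(271.2,167)),(T,.14,0,(264.2,319.6)),(T,-.14,.012,(265,167)),(T,.14,.012,(258.8,319.6)),(S,.14,0,(209,162.5)),(S,.14,.012,(205,160)),(S,-.14,0,(342.5,102))]]+
 [proj(p,box(v[:3],latpt(v[4],d,z)))[0]-u for p,d,z,u in [(T,.075,.182,(371.2,262)),(S,.075,.182,(335.5,257.5))]])
q=least_squares(f,[.46,.02,1.57,1.5,1.5],loss='soft_l1');v=q.x;print(v);print(np.round(f(v).reshape(-1,2),1).tolist())
np.save('fit.npy',v)
print('edge',box(v,lidpt(v[3],.19,0,.012)),'peg',box(v,latpt(v[4],.075,.182)),'pivot',box(v,[-.12,-.05,.148]),'peghome',box(v,latpt(0,.075,.182)), 'tiphome',box(v,latpt(0,.13,.148)))
for n,z in dict(mug=.085,bowl=.06,jam=.09,mill=.14,tumbler=.11,spoon=.01).items():
    d=search_frame(T,n)
    if d: b=d[0]['bbox'];print(n,np.round(back(T,((b[0]+b[2])/2,(b[1]+b[3])/2),z*.7),3))
E
```

```text
[0.52738982 0.0447978  1.51055415 1.41884499 1.77824346]
[[0.8, -1.7], [0.7, 0.7], [-0.6, 1.4], [1.4, -0.9], [-1.5, -2.8], [-4.1, -0.4], [0.7, 0.0], [1.5, -0.1], [0.4, -0.4], [0.2, -0.3], [-3.1, -0.2], [-2.6, -2.7], [1.0, -1.6], [1.5, -0.6], [-0.5, -1.0]]
edge [[0.53209201 0.12275807 0.30962715]] peg [[ 0.49588557 -0.08899535  0.182     ]] pivot [[ 0.57007443 -0.0779948   0.148     ]] peghome [[ 0.57458986 -0.00313085  0.182     ]] tiphome [[0.57790118 0.05176937 0.148     ]]
mug [ 0.361 -0.242  0.059]
bowl [0.559 0.252 0.042]
jam [ 0.618 -0.133  0.063]
mill [ 0.613 -0.208  0.098]
tumbler [0.417 0.274 0.077]
spoon [ 0.492 -0.283  0.007]
```

The fit is good: the box's +x points at about 86.5° in world, the lid is at 1.42 rad and the latch at 1.78 rad. I'll push the lid from behind, on its +y side. First I'm closing the fingers, raising the arm and travelling there while yawing by -70°.

```bash
python3 -m creep '[[0,0,-1,1,0,0,-7],[0,0,-1,1,0,0,-7],[0,0,-1,0.8,0,0,-7],[0,0.2,-1,0,0,0,-7],[0,0.5,-1,0,0,0,-7],[0,0.8,-1,0,0,0,-7],[0,0.8,-1,0,0,0,-7],[0,0.8,-1,0,0,0,-7]]'
python3 -m creep '[[0,1,-1,0,0,0,-7],[0,1,-1,0,0,0,-6.5],[0,1,-1,0,0,0,0],[0,1,-1,0,0,0,0],[0,1,-1,0,0,0,0],[0,1,-1,0,0,0,0],[0,1,-1,0,0,0,0],[0,1,-1,0,0,0,0]]'
```

```text
time_s: 2.57
tcp_pos: [0.3156, 0.4305, 0.297]
eef_rot: [-180.0, 0.0, -76.9]
contact_force: [1.6, 0.3, -0.3]
gripper_width: 0.0399
gripper_force: 0.0
time_s: 3.23
tcp_pos: [0.5162, 0.2303, 0.2969]
eef_rot: [-180.0, 0.0, -90.1]
contact_force: [0.3, 1.4, 0.2]
gripper_width: 0.0005
gripper_force: 0.0
```

```bash
python3 -m creep '[[0,0,-0.75,-0.12,0,0,0],[0,0,-0.75,-0.12,0,0,0],[0,0,-0.75,-0.12,0,0,0],[0,0,-0.75,-0.12,0,0,0],[0,0,-0.5,-0.07,0,0,0],[0,0,-0.5,-0.07,0,0,0],[0,0,-0.5,-0.07,0,0,0],[0,0,-0.5,-0.07,0,0,0]]'
```

```text
time_s: 3.9
tcp_pos: [0.5151, 0.1066, 0.2774]
eef_rot: [-180.0, 0.1, -90.1]
contact_force: [-1.4, 4.2, -1.3]
gripper_width: 0.0006
gripper_force: 1.5
```

Contact made (about 4 N on the tool, in +y). Following the arc.

```bash
python3 -m creep '[[0,0,-0.45,-0.17,0,0,0],[0,0,-0.45,-0.17,0,0,0],[0,0,-0.45,-0.17,0,0,0],[0,0,-0.54,-0.36,0,0,0],[0,0,-0.54,-0.36,0,0,0],[0,0,-0.46,-0.48,0,0,0],[0,0,-0.46,-0.48,0,0,0]]'
```

```text
time_s: 4.48
tcp_pos: [0.5149, 0.0213, 0.2218]
eef_rot: [180.0, -0.0, -90.1]
contact_force: [-0.3, 2.4, 1.0]
gripper_width: 0.0004
gripper_force: 1.1
```

```bash
python3 -m creep '[[0,0,-0.36,-0.56,0,0,0],[0,0,-0.36,-0.56,0,0,0],[0,0,-0.24,-0.6,0,0,0],[0,0,-0.24,-0.6,0,0,0],[0,0,-0.1,-0.65,0,0,0],[0,0,-0.1,-0.65,0,0,0],[0,0,0,0,0,0,0]]'
```

```text
time_s: 5.07
tcp_pos: [0.5149, -0.0136, 0.1324]
eef_rot: [180.0, -0.1, -90.1]
contact_force: [-0.2, 1.0, 0.5]
gripper_width: 0.0003
gripper_force: 0.0
```

```bash
python3 -m creep '[[0,0,0,-0.1,0,0,0],[0,0,0,-0.1,0,0,0],[0,0,0,0,0,0,0],[0,0,0,0,0,0,0]]'
```

```text
time_s: 5.4
tcp_pos: [0.5152, -0.0136, 0.1318]
eef_rot: [-179.9, -0.1, -90.0]
contact_force: [-21.2, 4.3, 50.2]
gripper_width: 0.0008
gripper_force: 24.8
```

The lid is hard against the rim (z 0.132, 50 N). I'll lift, move to the -y side of the peg, and check.

```bash
python3 -m creep '[[0,0,0,0.6,0,0,0],[0,0,0,1,0,0,0],[0,0,0,1,0,0,0],[0,0,0,1,0,0,0],[0,0,0,0.6,0,0,0]]'
python3 -m creep '[[0,-0.2,-1,0,0,0,0],[0,-0.2,-1,0,0,0,0],[0,-0.2,-1,0,0,0,0],[0,-0.2,-1,0,0,0,0],[0,-0.2,-0.7,0,0,0,0],[0,0,0,0,0,0,0]]'
python3 - <<'E'
from geo import *
o=np.zeros((480,800,3),np.uint8)
S,T=capture('side'),capture('top')
a=T['frame'][160:330,245:395,::-1];b=S['frame'][160:320,220:420,::-1]
a=cv2.resize(a,None,fx=2.6,fy=2.6,interpolation=2);b=cv2.resize(b,None,fx=2,fy=2,interpolation=2)
o[:a.shape[0],:a.shape[1]]=a;o[:b.shape[0],400:400+b.shape[1]]=b
cv2.imwrite('pics/z2.png',o)
E
```

```text
time_s: 5.82
tcp_pos: [0.5157, -0.0134, 0.2342]
eef_rot: [-179.9, -0.0, -90.1]
contact_force: [0.9, -0.1, -0.1]
gripper_width: 0.0005
gripper_force: 0.0
time_s: 6.32
tcp_pos: [0.4885, -0.1331, 0.2313]
eef_rot: [179.9, -0.1, -90.3]
contact_force: [0.4, 0.3, -0.3]
gripper_width: 0.0004
gripper_force: 0.0
```

View pics/z2.png

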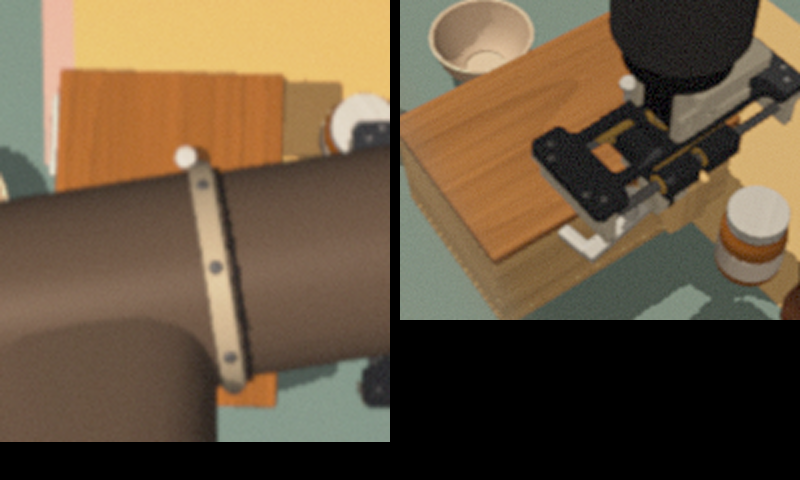

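The lid is flat and shut with the stud visible at (185,157). The latch arm is still swung out by the front, with its hook at (590,245). Now I'll lower beside the peg and push it towards +y.

```bash
python3 -m creep '[[0,0,0,-1,0,0,0],[0,0,0,-1,0,0,0],[0,0,0,-0.8,0,0,0],[0,0,0,0,0,0,0],[0,0,0.5,0,0,0,0],[0,0,0.5,0,0,0,0],[0,0,0.5,0,0,0,0],[0,0.1,0.4,0,0,0,0]]'
```

```text
time_s: 7.08
tcp_pos: [0.492, -0.0817, 0.1629]
eef_rot: [179.9, -0.1, -90.1]
contact_force: [-2.5, -2.3, 0.3]
gripper_width: 0.0003
gripper_force: 1.3
```

```bash
python3 -m creep '[[0,0.1,0.4,0,0,0,0],[0,0.1,0.4,0,0,0,0],[0,0.1,0.4,0,0,0,0],[0,0.1,0.4,0,0,0,0],[0,0,0,0,0,0,0]]'
```

```text
time_s: 7.5
tcp_pos: [0.5052, -0.0405, 0.1633]
eef_rot: [-179.8, -0.0, -90.0]
contact_force: [0.0, -0.4, -0.2]
gripper_width: 0.0007
gripper_force: 0.0
```

```bash
python3 -m creep '[[0,0,-0.6,0,0,0,0],[0,-0.8,0,0,0,0,0],[0,-0.7,0,0,0,0,0],[0,0,0.8,0,0,0,0],[0,0,0.8,0,0,0,0],[0,0,0,0,0,0,0]]'
python3 - <<'E'
from geo import *
S=capture('side')
cv2.imwrite('pics/z3.png',cv2.resize(S['frame'][160:320,220:420,::-1],None,fx=3,fy=3,interpolation=2))
E
```

```text
time_s: 8.0
tcp_pos: [0.4661, -0.0144, 0.163]
eef_rot: [-179.9, 0.1, -90.0]
contact_force: [0.0, -0.1, 0.7]
gripper_width: 0.0002
gripper_force: 0.0
```

View pics/z3.png

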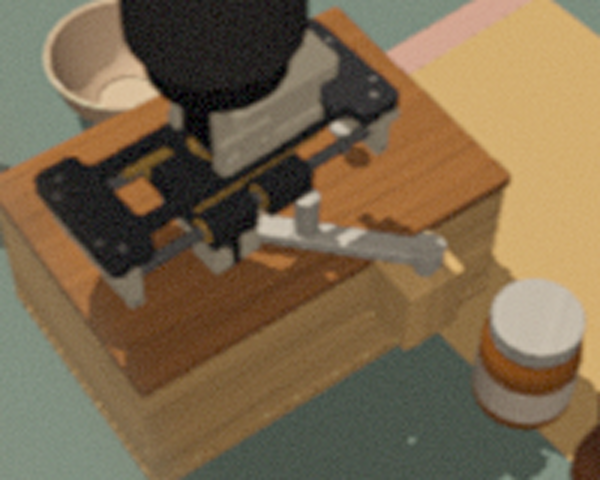

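The latch is at about 0.7 rad, with the peg at (307,213) on the +x side of the fingers at about (220,250). Now pushing +x.

```bash
python3 -m creep '[[0,0.6,0.05,0,0,0,0],[0,0.5,0.05,0,0,0,0],[0,0.5,0.1,0,0,0,0],[0,0.5,0.1,0,0,0,0],[0,0.4,0.05,0,0,0,0],[0,0.4,0,0,0,0,0],[0,0.3,0,0,0,0,0],[0,0,0,0,0,0,0]]'
```

```text
time_s: 8.72
tcp_pos: [0.5467, -0.0084, 0.1618]
eef_rot: [180.0, -0.0, -90.1]
contact_force: [0.3, -0.3, -0.8]
gripper_width: 0.0004
gripper_force: 0.0
```

```bash
python3 -m creep '[[0,0.1,0,0,0,0,0],[0,0.1,0,0,0,0,0],[0,0.1,0,0,0,0,0],[0,0,0,0,0,0,0]]'
```

```text
time_s: 9.05
tcp_pos: [0.5513, -0.0085, 0.1619]
eef_rot: [179.8, -0.0, -90.1]
contact_force: [-5.7, 1.6, 0.9]
gripper_width: 0.0006
gripper_force: 2.9
```

```bash
python3 -m creep '[[0,0.1,0,0,0,0,0],[0,0.1,0,0,0,0,0],[0,0,0,0,0,0,0],[0,0,0,0,0,0,0]]'
```

```text
time_s: 9.38
tcp_pos: [0.5516, -0.0087, 0.1617]
eef_rot: [179.4, -0.0, -90.2]
contact_force: [-23.6, 6.2, 13.5]
gripper_width: 0.0005
gripper_force: 12.1
```

The latch has hit a hard stop: no further motion, and 24 N building. I'll back off, lift clear and check.

```bash
python3 -m creep '[[0,-0.4,0,0,0,0,0],[0,-0.6,0,0,0,0,0],[0,-0.4,0,1,0,0,0],[0,0,0,1,0,0,0],[0,0,0,1,0,0,0],[0,0,0.5,1,0,0,0],[0,0,1,0.5,0,0,0],[0,0,1,0,0,0,0]]'
python3 -m creep '[[0,0,1,0,0,0,0],[0,0,1,0,0,0,0],[0,0,1,0,0,0,0],[0,0,1,0,0,0,0],[0,0,1,0,0,0,0],[0,0,1,0,0,0,0],[0,0,1,0,0,0,0],[0,0,0,0,0,0,0]]'
python3 - <<'E'
from geo import *
S,T=capture('side'),capture('top');v=np.load('fit.npy')
o=np.zeros((480,800,3),np.uint8)
for p,c,x0,f,X in((T,(160,245,330,395),0,2.6,0),(S,(160,220,320,420),400,2,400)):
    a=cv2.resize(p['frame'][c[0]:c[2],c[1]:c[3],::-1],None,fx=f,fy=f,interpolation=2)
    for P in (latpt(0,.13,.148),latpt(0,0,.148),latpt(0,.075,.182)):
        u=(proj(p,box(v,P))[0]-[c[1],c[0]])*f; cv2.circle(a,tuple(int(k) for k in u),2,(0,255,0),-1)
    o[:a.shape[0],x0:x0+a.shape[1]]=a
cv2.imwrite('pics/z4.png',o)
for n,z in dict(mug=.085,bowl=.06,jam=.09,mill=.14,tumbler=.11,spoon=.01).items():
    d=search_frame(T,n)
    if d: b=d[0]['bbox'];print(n,np.round(back(T,((b[0]+b[2])/2,(b[1]+b[3])/2),z*.7),3))
E
```

```text
time_s: 10.05
tcp_pos: [0.5247, 0.0547, 0.2794]
eef_rot: [-179.5, 0.1, -90.2]
contact_force: [1.3, -0.2, -0.2]
gripper_width: 0.0007
gripper_force: 0.0
time_s: 10.72
tcp_pos: [0.5232, 0.2327, 0.275]
eef_rot: [-179.9, 0.1, -90.0]
contact_force: [0.0, 0.8, 0.5]
gripper_width: 0.0007
gripper_force: 0.0
mug [ 0.362 -0.24   0.059]
bowl [0.557 0.233 0.042]
jam [ 0.623 -0.136  0.063]
mill [ 0.614 -0.209  0.098]
tumbler [0.412 0.278 0.077]
spoon [ 0.487 -0.285  0.007]
```

View pics/z4.png

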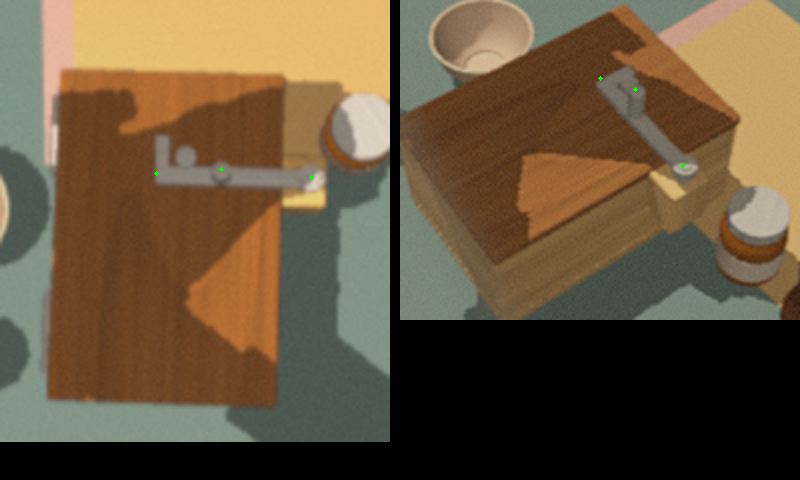

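The latch overlays its predicted home pose, with the hook at (160,140) round the stud at (185,157). I'll check the angle numerically against the lid's side edges.

```bash
python3 - <<'E'
from geo import *
fs=[capture('top') for _ in range(4)];T=fs[0];F=np.mean([p['frame'] for p in fs],0)
sat=F.max(2)-F.min(2)
ax=[]
for c in list(range(310,327))+list(range(336,358)):
    w=np.clip(40-sat[222:236,c],0,40) ; 
    if w.sum()>60: ax.append((c,(w*np.arange(222,236)).sum()/w.sum()))
ax=np.array([a for a in ax if a[0]>321 or a[0]<311]);k=np.polyfit(ax[:,0],ax[:,1],1);print(np.round(k,4),np.abs(np.polyval(k,ax[:,0])-ax[:,1]).max())
# lid edges
g=cv2.cvtColor(F.astype(np.uint8),cv2.COLOR_RGB2LAB)[:,:,1].astype(float)
for lo,hi in((182,194),(309,322)):
    e=[]
    for c in range(272,348):
        d=np.abs(np.diff(g[lo:hi,c]));d[d<d.max()*.4]=0;e.append((c,lo+.5+(d*np.arange(len(d))).sum()/d.sum()))
    e=np.array(e);q=np.polyfit(e[:,0],e[:,1],1);print('edge',np.round(q,4),np.std(np.polyval(q,e[:,0])-e[:,1]))
for t in(0,.03,.06,.1):
    v=np.load('fit.npy');a,b=proj(T,box(v,[latpt(t,.02,.148),latpt(t,.11,.148)]));print(t,(a-b)[1]/(a-b)[0],a,b)
E
```

```text
[3.340000e-02 2.164968e+02] 0.16616991816033533
edge [2.670000e-02 1.789038e+02] 0.15030587704049703
edge [3.540000e-02 3.037712e+02] 0.19264583894405982
0 0.026363945071143216 [355.56458829 227.94722032] [314.23873611 226.85770783]
0.03 -0.0033612865949656603 [355.56271046 228.22101825] [314.21537146 228.35999851]
0.06 -0.03310458699322357 [355.56911964 228.49481997] [314.23738684 229.86308991]
0.1 -0.07288328175249614 [355.59054759 228.85946951] [314.33736696 231.8661367 ]
```

The arm's slope (0.033) lies between those of the lid's two edges (0.027 and 0.035), so the latch is within about 0.01 rad of home. Handing in.

```bash
python3 -c "
from plant import close_job
print(close_job())"
```

```text
the job is handed in; nothing more can be done
None
```

The lid is fully shut and the latch measured within about 0.01 rad of home against the stud; the arm was clear of everything, the breakfast things showed no real movement (the bowl was partly hidden by the gripper), and the job is handed in at about 11 s, though no verdict came back.

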